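# Make up two stack-light service kits

### The arm

A 6-joint arm with a two-finger parallel gripper is mounted at the origin on the work surface. World frame = base frame: x ahead of the robot, y to its left, z up, the work surface at z = 0. Lengths are in mm, angles in rad, forces in N, time in s.
With the tool pointing down it reaches from about 350 to 975 mm from the base axis. Payload 7.1 kg.
Tool frame: the origin (TCP) lies midway between the tips of the shut fingers; the grasp point (between the pads) lies 19 mm behind it (ctrl.grasp_offset is the distance from the TCP to the grasp point, in mm); z points along the fingers, y is the line along which they close (so a half turn about z gives the same grasp; the last joint's range is limited). The gripper opens to 88 mm and grips with 3 to 60 N. Pads are 20 mm wide; open, the fingers measure 115 mm over their backs; the gripper's body (75 mm by 178 mm) begins 61 mm behind the grasp point.
Start: joints at [-1.365, 0.423, 1.63, -0, 1.089, -0.019], TCP at [139.339, -609.253, 222.675] pointing down, gripper open.
Joint ranges: [-3, 3], [-0.9, 2.11], [0.09, 2.58], [-1.31, 4.45], [0.11, 2.69], [-2.54, 2.54]. Speed limits (rad/s): [2.39, 2.39, 3.01, 3.14, 3.14, 3.14].

### API

Orientations are given as a rotation vector (axis times angle).
In Python, from workcell import ctrl gives the robot as it stands. The module is installed in compiled form; this text tells all that it offers.
- The arm moves only by the tool servo_tool, never from a script. Its argument "rows" is a list of rows, each a list of 7 numbers: the turn, a rotation vector about the tool's x, y, z as a fraction of full scale, then the shift along the tool's x, y, z as a fraction of full scale, then the finger opening in mm, from 0 to 87.8. A call has 1 to 10 rows; each row is the pose to reach, as a shift and turn from the pose commanded when the call began, along the tool's axes at that moment; what a row does not reach only later rows make up. Full scale, the value 1, is 20 cm for a shift and 1.5 rad for a turn. A row lasts 1/8 s, in which the tool goes at most 62.5 mm and 10.7 degrees, less where a joint would pass 70% of its speed; a pose out of reach is approached as far as the arm can. A call with a number of a shift or a turn outside -1 to 1 is refused whole. A call with a gripper value outside its range is refused whole. The fingers move at their own pace and stop on an object; the grip force is fixed at half the most. Time passes only in rows, so rows that repeat a pose let the fingers close. It gives the time, the measured TCP pose, the force, the opening and the grip force at its end, in the units of the state.
- ctrl.get_obs(): the state, without advancing time (a new reading comes with each control period).
- ctrl.get_image(name): name is "scene" or "top" or "wrist"; returns (picture, depth): 480x640x3 uint8, red, green, blue; 480x640 float32, mm along the optical axis (not along the pixel's ray), 0 where there is no reading.
- ctrl.camera_info(name): a dict with "intrinsics" (3x3 intrinsics, pixels), "R" (3x3) and "t" (3): a world point X has camera coordinates R X + t. Camera axes: x right, y down, z forward; pixel columns grow to the right and rows downward; lengths in mm; the calibration is good to about 2 mm. A picture is of the moment at which its call begins: read the wrist's pose just before it. camera_info takes no time and is no camera call; for the wrist camera it gives the pose at the moment of the call.
- ctrl.close_job(): hands the job in; it is judged then, once.
The state is a dict: "t": time; "qpos": joint angles; "qvel": joint speeds; "joint_torque": joint torques, N m; "ee_pos": TCP position; "orientation": TCP orientation; "ft_force": force on the tool from outside, world axes, zero at the start; "moment": the same for the moment, N m; "width": finger opening in mm; "grasp_force": force on a finger pad.
Only numpy, scipy, OpenCV 4.12 (cv2) and the standard library are available. Lean on these libraries where they do the work, as an engineer would, in place of code of your own. Each camera call takes 0.05 s, during which the arm holds its last target. There are 200 camera calls.

### The job

Make up two service kits from the parts on the bench: the blue tray gets the red lamp module and the aluminium profile offcut, the white tray gets the green lamp module and the red-headed emergency-stop button. In each tray the lamp stands in the compartment with the black pad and the other part in the bare compartment, each upright on the compartment's floor and let go. Leave the amber lamp module and the black-headed button standing where they are.

Things in the scene. Friction and masses are not known exactly. Their poses are not given: they have to be found in the camera images.
- lamp_red: Red signal-lamp module of a stack light: upright cylinder 50 mm in diameter, 60 mm tall, red lens with a 12 mm black foot; loose, 60 to 110 g. Origin: centre of the underside, z up.
- lamp_green: Green signal-lamp module of a stack light: upright cylinder 50 mm in diameter, 60 mm tall, green lens with a 12 mm black foot; loose, 60 to 110 g. Origin: centre of the underside, z up.
- lamp_amber: Amber (orange-yellow) signal-lamp module of a stack light: upright cylinder 50 mm in diameter, 60 mm tall, amber lens with a 12 mm black foot; loose, 60 to 110 g. Origin: centre of the underside, z up. Not wanted in either kit.
- estop: Emergency-stop button unit: upright square box of bright yellow plastic, 46 mm by 46 mm and 48 mm tall, with a red mushroom head (34 mm across) on a neck on top, 68 mm tall in all; loose, 100 to 190 g. Origin: centre of the underside, z up, x and y square to the box's sides.
- black_button: Ordinary push button unit: upright square box of light grey plastic, 46 mm by 46 mm and 48 mm tall, with a black mushroom head (34 mm across) on a neck on top, 68 mm tall in all; loose, 100 to 190 g. Origin: centre of the underside, z up, x and y square to the box's sides. Not wanted in either kit.
- profile: Offcut of aluminium slotted profile standing on end: 40 mm by 40 mm, 70 mm tall, a dark slot down the middle of each side and a dark cross on its top; loose, 80 to 150 g. Origin: centre of the underside, z up, x and y square to its sides.
- blue_tray: Blue kit tray, fixed to the bench: 110 mm (x) by 190 mm (y), yaw within 0.25 rad of 0; walls 20 mm high, 4 mm thick, floor 4 mm thick. A wall at y = 0 makes two compartments, each 102 (x) by 89 mm (y) inside, centred at x = 0, y = +46.5 mm (padded: black floor, same level) and y = -46.5 mm (bare: blue floor). Origin: centre of the underside, z up.
- white_tray: White kit tray, fixed to the bench: 110 mm (x) by 190 mm (y), yaw within 0.25 rad of 0; walls 20 mm high, 4 mm thick, floor 4 mm thick. A wall at y = 0 makes two compartments, each 102 (x) by 89 mm (y) inside, centred at x = 0, y = +46.5 mm (padded: black floor, same level) and y = -46.5 mm (bare: white floor). Origin: centre of the underside, z up.
Things that resemble listed ones, but are neither listed nor needed, are in the scene too. What is shaped like the profile but pink or purple is not meant.

How it is judged (in metres and radians):
At the end, for the whole second after the job is handed in: Red lamp (padded) and profile (bare) in the blue tray, green lamp (padded) and emergency stop (bare) in the white: origins inside the compartments, undersides under 10 mm above the tray's, upright to 0.12 rad, at rest. Amber lamp and black button upright, within 20 mm of their starts (x of lamp_red in the frame of blue_tray between -0.05 and 0.05 m and y of lamp_red in the frame of blue_tray between 0.005 and 0.09 m and z of each of lamp_red, profile in the frame of blue_tray below 0.01 m and angle between each of lamp_red, profile, lamp_green, estop, lamp_amber, black_button's own z axis and vertical below 0.12 rad and linear speed of each of lamp_red, profile, lamp_green, estop below 0.02 m/s and angular speed of each of lamp_red, profile, lamp_green, estop below 0.2 rad/s and x of profile in the frame of blue_tray between -0.05 and 0.05 m and y of profile in the frame of blue_tray between -0.09 and -0.005 m and x of lamp_green in the frame of white_tray between -0.05 and 0.05 m and y of lamp_green in the frame of white_tray between 0.005 and 0.09 m and z of each of lamp_green, estop in the frame of white_tray below 0.01 m and x of estop in the frame of white_tray between -0.05 and 0.05 m and y of estop in the frame of white_tray between -0.09 and -0.005 m and distance of each of lamp_amber, black_button from where it was at the start of the episode below 0.02 m); the robot touches nothing.
It fails at once if the amber lamp module or the black button is moved by more than 20 mm or tipped (not (distance of each of lamp_amber, black_button from where it was at the start of the episode below 0.02 m and angle between each of lamp_amber, black_button's own z axis and vertical below 0.12 rad)).
It also fails if it takes over 120 s, if anything falls off the work surface, if the arm or the gripper's body presses on something with over 40 N, if the wrist force passes 120 N, or if a joint passes its speed limit or range.

## Working session

There is one attempt and no reset: what is moved stays moved. The work goes in short steps, Python scripts to look and compute and a tool call to move; the robot and the scene stay as the last step left them, time stands still between calls to the robot, and variables do not carry over. Pictures are saved under pics/ and viewed, at most 14 in all, crops included, and the job is handed in when it is done.

Besides the shell and the picture viewer there is one more tool, called after "Call:" as name(argument=value, ...), one argument or row to a line, values as JSON. servo_tool: Moves the arm, as the interface text tells. Its arguments: {"type":"object","properties":{"rows":{"type":"array","items":{"type":"array","items":{"type":"number"}}}},"required":["rows"]}

```bash
mkdir -p pics
python3 - <<'E'
from workcell import ctrl
import cv2,numpy as np
for n in("top","scene"):
    p,d=ctrl.get_image(n); cv2.imwrite(f"pics/{n}0.png",p[:,:,::-1]); np.savez(f"{n}0.npz",p=p,d=d,**ctrl.camera_info(n))
    i=ctrl.camera_info(n);print(n,i["intrinsics"],i["R"].round(3),i["t"].round(1))
o=ctrl.get_obs();print({k:np.round(v,3) for k,v in o.items()})
E
```

```text
top [[514.45845334   0.         317.06713478]
 [  0.         514.45845334 241.77236979]
 [  0.           0.           1.        ]] [[-0.004 -0.999 -0.044]
 [-0.995  0.009 -0.102]
 [ 0.102  0.044 -0.994]] [ 26.5 589.2 838.7]
scene [[451.87595483   0.         311.35291304]
 [  0.         451.87595483 244.82008505]
 [  0.           0.           1.        ]] [[ 0.723  0.691 -0.016]
 [ 0.338 -0.373 -0.864]
 [-0.603  0.619 -0.503]] [-437.9 -156.5 1122. ]
{'t': np.float64(0.1), 'qpos': array([-1.365,  0.424,  1.631, -0.   ,  1.089, -0.019]), 'qvel': array([ 0.   ,  0.   , -0.004,  0.   , -0.001, -0.001]), 'joint_torque': array([ 0.0000e+00, -5.4561e+01, -2.7432e+01,  6.5000e-02,  1.9000e-02,
       -0.0000e+00]), 'ee_pos': array([ 139.253, -608.797,  222.006]), 'orientation': array([-3.12 , -0.352,  0.   ]), 'ft_force': array([-0.55 ,  0.64 , -0.097]), 'moment': array([-0.019,  0.003,  0.031]), 'grasp_force': np.float64(0.0), 'width': np.float64(87.846)}
```

View pics/top0.png

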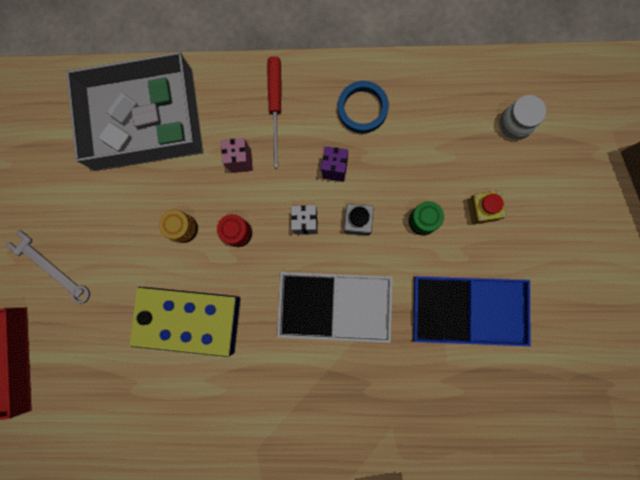

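View pics/scene0.png

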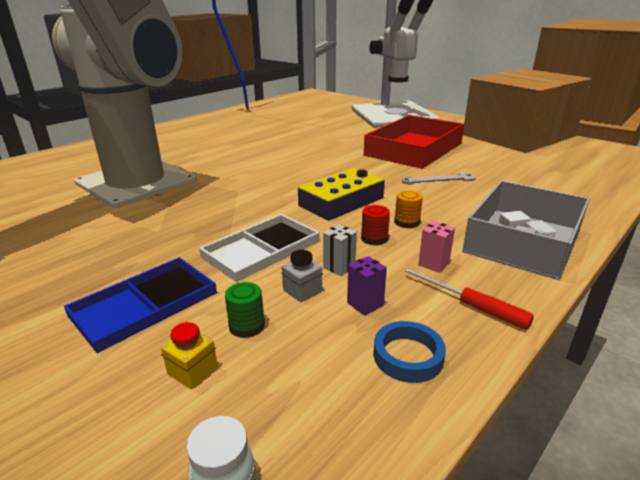

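Candidates in the top view:
- **Red lamp:** (234,230). The amber lamp is at (176,226).
- **Green lamp:** (428,217).
- **E-stop:** yellow box with a red head at (490,206). The grey box with a black head at (359,218) is the button to leave.
- **Profile:** silver at (304,219). The pink one at (234,152) and the purple one at (335,163) are decoys.
- **Trays:** white at (336,307), blue at (472,311), with the black pads on the left (+y).

Next I'll measure these and confirm them in a crop.

```bash
cat > h.py <<'E'
import cv2,numpy as np
def cloud(d,K,R,t):
    v,u=np.mgrid[:480,:640]
    c=np.stack([(u-K[0,2])/K[0,0]*d,(v-K[1,2])/K[1,1]*d,d],-1)
    return (c-t)@R
def rect(pts):
    (c,s,a)=cv2.minAreaRect(pts[:,:2].astype(np.float32)); return np.round(c,1),np.round(s,1),round((a+45)%90-45,1)
E
python3 - <<'E'
from h import *
z=np.load("top0.npz");W=cloud(z["d"],z["intrinsics"],z["R"],z["t"])
v,u=np.mgrid[:480,:640]
def f(n,c,r,lo,hi):
    m=(abs(u-c[0])<r[0])&(abs(v-c[1])<r[1])&(W[...,2]>lo)&(W[...,2]<hi)&(z["d"]>0)
    m=cv2.morphologyEx(m.astype(np.uint8),cv2.MORPH_OPEN,np.ones((2,2)))>0
    p=W[m];print(n,m.sum(),*rect(p),"zmed",np.median(p[:,2]).round(1))
f("table",(336,400),(20,20),-20,20)
f("red",(234,230),(25,25),53,75)
f("amber",(176,226),(25,25),53,75)
f("green",(428,217),(25,25),53,75)
f("estop",(488,207),(25,25),42,54)
f("eshead",(490,206),(25,25),60,75)
f("black",(359,218),(22,25),42,54)
f("profile",(304,219),(20,22),64,80)
f("white",(336,307),(65,45),12,30)
f("blue",(472,311),(68,45),12,30)
cv2.imwrite("pics/crop.png",cv2.resize(z["p"][180:355,120:540,::-1],None,fx=1.9,fy=1.9,interpolation=2))
E
```

```text
table 1518 [394.7  -9.1] [ 64.7 211.6] -0.4 zmed 0.2
red 709 [570.7  78.8] [229.7  48.9] -24.7 zmed 60.3
amber 707 [575.1 131.8] [326.3  48.9] -18.4 zmed 60.2
green 739 [584.8 -98.8] [ 49.1 232.4] 33.4 zmed 60.5
estop 428 [ 594.2 -154.4] [ 54.4 331.2] 24.7 zmed 47.8
eshead 358 [ 589.2 -154.6] [ 33.  328.8] 26.8 zmed 67.6
black 418 [629.9 -51.2] [48.2 51.3] -5.3 zmed 47.7
profile 608 [572.2  27.8] [160.6  46.8] 14.7 zmed 69.9
white 1079 [478.3  -9. ] [192.4 112.2] -2.5 zmed 18.2
blue 1275 [ 473.4 -177.1] [325.5 111.9] -2.2 zmed 18.6
```

View pics/crop.png

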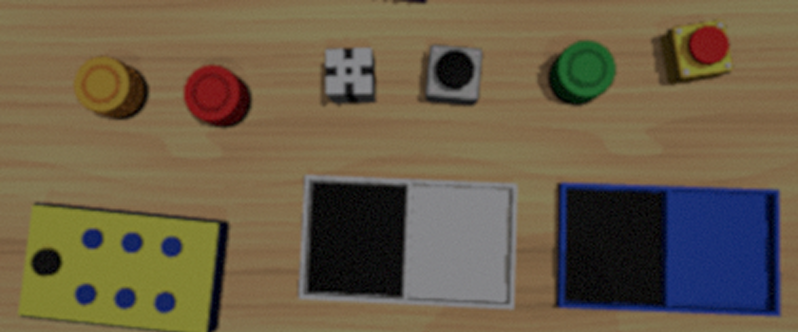

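The crop confirms the parts. From left to right they are amber, red lamp, silver profile, black button, green lamp and e-stop. The black pad is on the left of both trays. Stray depth points spoil the rectangles, so I'll keep only the largest component.

Run:
```python
from h import *
z=np.load("top0.npz");K,R,t=z["intrinsics"],z["R"],z["t"];W=cloud(z["d"],K,R,t)
hsv=cv2.cvtColor(z["p"],cv2.COLOR_RGB2HSV)
v,u=np.mgrid[:480,:640]
C=-R.T@t
def f(n,c,r,lo,hi,h,k=3):
    m=(abs(u-c[0])<r[0])&(abs(v-c[1])<r[1])&(W[...,2]>lo)&(W[...,2]<hi)
    m=cv2.morphologyEx(m.astype(np.uint8),cv2.MORPH_OPEN,np.ones((k,k)))
    q,l,s,_=cv2.connectedComponentsWithStats(m); m=l==1+np.argmax(s[1:,4])
    px=np.stack([u[m],v[m],np.ones(m.sum())],-1)@np.linalg.inv(K).T@R   # rays onto plane z=h
    p=C+px*((h-C[2])/px[:,2])[:,None]
    print(n,m.sum(),*rect(p),"mean",p[:,:2].mean(0).round(1))
f("red",(234,230),(25,25),56,64,60)
f("amber",(176,226),(25,25),56,64,60)
f("green",(428,217),(25,25),56,64,60)
f("estop",(488,207),(25,25),44,52,48,2)
f("eshead",(490,206),(25,25),64,72,68)
f("black",(359,218),(22,25),44,52,48,2)
f("bhead",(359,218),(22,25),64,72,68,2)
f("profile",(304,219),(20,22),66,74,70)
f("white",(336,307),(65,45),14,24,20,1)
f("blue",(472,311),(68,45),14,24,20,1)
```

```text
red 680 [610.5 162.6] [48.5 46.6] -0.5 mean [610.1 162.8]
amber 680 [619.  259.7] [49.  48.6] -0.5 mean [618.4 259.2]
green 722 [ 627.8 -160.1] [46.8 47.8] -1.3 mean [ 627.8 -160.2]
estop 396 [ 644.2 -263.8] [45.8 45.8] 8.3 mean [ 641.6 -258.9]
eshead 334 [ 645.6 -261.9] [31.4 32.2] 42.9 mean [ 645.6 -262.1]
black 406 [625.7 -49.6] [45.6 46.1] -6.0 mean [623.6 -49.1]
bhead 328 [626.1 -49.5] [30.7 31.1] -0.6 mean [626.  -49.6]
profile 590 [626.   42.1] [39.1 39.6] -0.2 mean [625.6  42.6]
white 1049 [480.9  -6.3] [190. 110.] -2.7 mean [479.4  -6.9]
blue 1205 [ 473.7 -234.6] [190.7 110. ] -2.2 mean [ 472.6 -239.6]
```

Positions are good. First move: turn the closing line onto world x and set off towards the e-stop.

Call:
servo_tool(
  rows=[
    [0,0,-0.897,0.84,-0.32,0,85],
    [0,0,-0.897,0.84,-0.32,0,85],
    [0,0,-0.897,0.84,-0.32,0,85],
    [0,0,-0.897,0.84,-0.32,0,85],
    [0,0,-0.897,0.84,-0.32,0,85],
    [0,0,-0.897,0.84,-0.32,0,85],
    [0,0,-0.897,0.84,-0.32,0,85],
    [0,0,-0.897,0.84,-0.32,0,85],
    [0,0,-0.897,0.84,-0.32,0,85],
    [0,0,-0.897,0.84,-0.32,0,85],
  ],
)

```text
t: 1.35
ee_pos: [288.8, -509.4, 222.6]
orientation: [-2.224, -2.218, -0.0]
ft_force: [-0.3, -0.4, -1.0]
width: 84.7
grasp_force: 0.0
```

Call:
servo_tool(
  rows=[
    [0,0,0,0.7,1,0.1,85],
    [0,0,0,0.7,1,0.1,85],
    [0,0,0,0.7,1,0.1,85],
    [0,0,0,0.7,1,0.1,85],
    [0,0,0,0.7,1,0.1,85],
    [0,0,0,0.7,1,0.1,85],
  ],
)

```text
t: 2.1
ee_pos: [488.5, -369.6, 202.5]
orientation: [-2.222, -2.221, 0.001]
ft_force: [-0.1, 0.1, -0.4]
width: 85.1
grasp_force: 0.0
```

Call:
servo_tool(
  rows=[
    [0,0,-0.097,0.53,0.78,0,85],
    [0,0,-0.097,0.53,0.78,0,85],
    [0,0,-0.097,0.53,0.78,0,85],
    [0,0,-0.097,0.53,0.78,0,85],
    [0,0,-0.097,0.53,0.78,0,85],
    [0,0,-0.097,0.53,0.78,0,85],
  ],
)

```text
t: 2.85
ee_pos: [643.3, -265.3, 202.7]
orientation: [-2.057, -2.373, 0.001]
ft_force: [0.0, -0.2, 0.0]
width: 85.0
grasp_force: 0.0
```

Run:
```python
from h import *
from workcell import ctrl
o=ctrl.get_obs();i=ctrl.camera_info("wrist");p,d=ctrl.get_image("wrist")
print(o["ee_pos"],o["orientation"],o["qpos"].round(2))
cv2.imwrite("pics/w1.png",p[:,:,::-1])
W=cloud(d,i["intrinsics"],i["R"],i["t"])
m=((W[...,2]>44)&(W[...,2]<52)&(abs(W[...,0]-644)<50)&(abs(W[...,1]+263)<50)).astype(np.uint8)
m=cv2.morphologyEx(m,cv2.MORPH_OPEN,np.ones((5,5)));print(m.sum(),rect(W[m>0]))
```

```text
[ 643.31917062 -265.32778978  202.7318496 ] [-2.05743139e+00 -2.37347162e+00  6.98934615e-04] [-0.41  0.55  1.47 -0.    1.12 -0.55]
1565 (array([ 648. , -262.1]), array([45.8, 45. ]), 8.3)
```

View pics/w1.png

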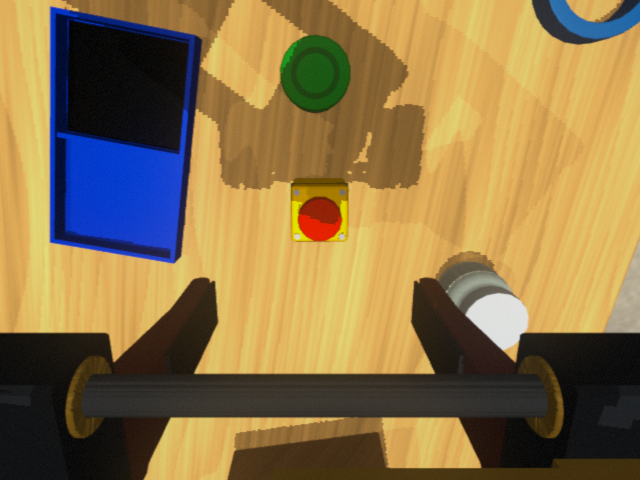

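The wrist view shows the e-stop (red head on a yellow box) at (320,212), centred between the fingers, with the bottle well clear. I'll descend and grip.

Call:
servo_tool(
  rows=[
    [0,0,0,0.016,0.016,0.2,85],
    [0,0,0,0.016,0.016,0.5,85],
    [0,0,0,0.016,0.016,0.7,85],
    [0,0,0,0.016,0.016,0.85,85],
    [0,0,0,0.016,0.016,0.905,85],
    [0,0,0,0.016,0.016,0.905,85],
    [0,0,0,0.016,0.016,0.905,40],
    [0,0,0,0.016,0.016,0.905,40],
    [0,0,0,0.016,0.016,0.905,40],
    [0,0,0,0.016,0.016,0.905,40],
  ],
)

```text
t: 4.15
ee_pos: [647.9, -260.0, 22.1]
orientation: [2.054, 2.376, 0.0]
ft_force: [-1.5, -0.3, 1.9]
width: 48.7
grasp_force: 1.3
```

Call:
servo_tool(
  rows=[
    [0,0,0,0,0,0,40],
    [0,0,0,0,0,0,40],
    [0,0,0,0,0,-0.15,40],
    [0,0,0,0,0,-0.4,40],
    [0,0,0,0,0,-0.6,40],
    [0,0,0,0,0,-0.6,40],
  ],
)

```text
t: 4.9
ee_pos: [649.8, -260.8, 145.1]
orientation: [2.051, 2.372, 0.003]
ft_force: [-0.1, -0.3, -2.0]
width: 45.9
grasp_force: 30.0
```

Call:
servo_tool(
  rows=[
    [0,0,0.097,0.7,-0.41,0,40],
    [0,0,0.097,0.7,-0.41,0,40],
    [0,0,0.097,0.7,-0.41,0,40],
    [0,0,0.097,0.7,-0.41,0,40],
    [0,0,0.097,0.7,-0.41,0,40],
  ],
)

```text
t: 5.52
ee_pos: [546.6, -133.5, 140.9]
orientation: [-2.221, -2.221, 0.0]
ft_force: [-0.2, -0.5, -1.1]
width: 45.6
grasp_force: 30.0
```

Call:
servo_tool(
  rows=[
    [0,0,0,0.405,-0.34,0,40],
    [0,0,0,0.405,-0.34,0,40],
    [0,0,0,0.405,-0.34,0,40],
    [0,0,0,0.405,-0.34,0.25,40],
    [0,0,0,0.405,-0.34,0.45,40],
    [0,0,0,0.405,-0.34,0.53,40],
    [0,0,0,0.405,-0.34,0.56,40],
    [0,0,0,0.405,-0.34,0.57,40],
    [0,0,0,0.405,-0.34,0.57,40],
  ],
)

```text
t: 6.65
ee_pos: [479.3, -52.5, 28.5]
orientation: [2.221, 2.22, 0.002]
ft_force: [0.6, 0.8, -1.9]
width: 46.0
grasp_force: 30.0
```

Call:
servo_tool(
  rows=[
    [0,0,0,0,0,0.01,40],
    [0,0,0,0,0,0.012,40],
    [0,0,0,0,0,0.012,60],
    [0,0,0,0,0,0.012,75],
    [0,0,0,0,0,0.012,75],
    [0,0,0,0,0,0.012,75],
    [0,0,0,0,0,-0.2,75],
    [0,0,0,0,0,-0.5,75],
    [0,0,0,0,0,-0.6,85],
    [0,0,0,0,0,-0.6,85],
  ],
)

```text
t: 7.9
ee_pos: [479.5, -52.4, 149.1]
orientation: [2.22, 2.219, 0.004]
ft_force: [-0.5, -0.8, -0.5]
width: 84.4
grasp_force: 0.0
```

Call:
servo_tool(
  rows=[
    [0,0,0,-0.54,0.75,0,85],
    [0,0,0,-0.54,0.75,0,85],
    [0,0,0,-0.54,0.75,0,85],
    [0,0,0,-0.54,0.75,0,85],
    [0,0,0,-0.54,0.75,0,85],
  ],
)

```text
t: 8.52
ee_pos: [626.5, -159.8, 145.3]
orientation: [-2.22, -2.218, 0.003]
ft_force: [0.3, 0.1, -0.4]
width: 84.8
grasp_force: 0.0
```

Run:
```python
from h import *
from workcell import ctrl
o=ctrl.get_obs();i=ctrl.camera_info("wrist");p,d=ctrl.get_image("wrist")
print(o["ee_pos"],o["orientation"])
cv2.imwrite("pics/w2.png",p[:,:,::-1])
W=cloud(d,i["intrinsics"],i["R"],i["t"])
m=((W[...,2]>55)&(W[...,2]<65)&(abs(W[...,0]-628)<40)&(abs(W[...,1]+160)<40)).astype(np.uint8)
m=cv2.morphologyEx(m,cv2.MORPH_OPEN,np.ones((5,5)));print(m.sum(),rect(W[m>0]))
```

```text
[ 626.45343093 -159.76669111  145.33175911] [-2.21967239 -2.21787555  0.00315419]
4510 (array([ 629.9, -160.2]), array([49.4, 48.7]), 0.6)
```

View pics/w2.png

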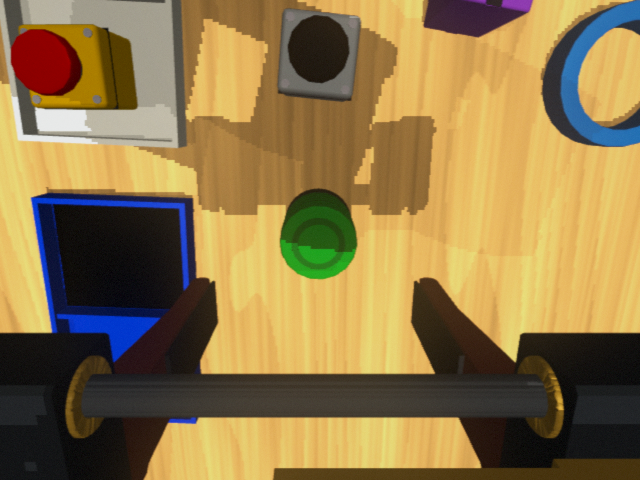

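The e-stop stands in the bare white compartment at (75,67), and the green lamp at (318,245) is centred. Now I'll grip the green lamp.

Call:
servo_tool(
  rows=[
    [0,0,0,0,0.005,0.2,85],
    [0,0,0,0,0.005,0.45,85],
    [0,0,0,0,0.005,0.6,85],
    [0,0,0,0,0.005,0.625,85],
    [0,0,0,0,0.005,0.625,85],
    [0,0,0,0,0.005,0.625,44],
    [0,0,0,0,0.005,0.625,44],
    [0,0,0,0,0.005,0.625,44],
    [0,0,0,0,0.005,0.625,44],
    [0,0,0,0,0.005,0.625,44],
  ],
)

```text
t: 9.82
ee_pos: [629.4, -160.4, 23.1]
orientation: [2.222, 2.221, 0.0]
ft_force: [-1.0, 0.2, 4.3]
width: 49.7
grasp_force: 30.0
```

Call:
servo_tool(
  rows=[
    [0,0,0,0,0,0,44],
    [0,0,0,0,0,-0.15,44],
    [0,0,0,0,0,-0.4,44],
    [0,0,0,0,0,-0.6,44],
    [0,0,0,0,0,-0.65,44],
    [0,0,0,0,0,-0.65,44],
  ],
)

```text
t: 10.58
ee_pos: [629.1, -160.3, 152.2]
orientation: [-2.222, -2.221, 0.0]
ft_force: [-0.9, -0.4, -1.7]
width: 49.4
grasp_force: 30.0
```

Call:
servo_tool(
  rows=[
    [0,0,0,1,-0.73,0,44],
    [0,0,0,1,-0.73,0,44],
    [0,0,0,1,-0.73,0,44],
    [0,0,0,1,-0.73,0,44],
    [0,0,0,1,-0.73,0,44],
    [0,0,0,1,-0.73,0,44],
  ],
)

```text
t: 11.32
ee_pos: [483.1, 39.8, 151.6]
orientation: [-2.22, -2.221, 0.002]
ft_force: [0.8, -0.2, -1.4]
width: 49.8
grasp_force: 30.0
```

Call:
servo_tool(
  rows=[
    [0,0,0,0,0,0.25,44],
    [0,0,0,0,0,0.45,44],
    [0,0,0,0,0,0.56,44],
    [0,0,0,0,0,0.6,44],
    [0,0,0,0,0,0.61,44],
    [0,0,0,0,0,0.615,44],
    [0,0,0,0,0,0.615,44],
  ],
)

```text
t: 12.2
ee_pos: [484.0, 39.7, 30.4]
orientation: [2.221, 2.22, 0.002]
ft_force: [-0.1, -0.8, -1.2]
width: 49.9
grasp_force: 30.0
```

Call:
servo_tool(
  rows=[
    [0,0,0,0,0,0.012,44],
    [0,0,0,0,0,0.015,44],
    [0,0,0,0,0,0.015,60],
    [0,0,0,0,0,0.015,75],
    [0,0,0,0,0,0.015,75],
    [0,0,0,0,0,0.015,75],
    [0,0,0,0,0,-0.2,75],
    [0,0,0,0,0,-0.5,75],
    [0,0,0,0,0,-0.6,85],
    [0,0,0,0,0,-0.6,85],
  ],
)

```text
t: 13.45
ee_pos: [484.5, 39.8, 151.2]
orientation: [2.22, 2.219, 0.005]
ft_force: [-0.7, 0.2, -0.5]
width: 84.7
grasp_force: 0.0
```

Call:
servo_tool(
  rows=[
    [0,0,0,0.013,0.715,0,85],
    [0,0,0,0.013,0.715,0,85],
    [0,0,0,0.013,0.715,0,85],
    [0,0,0,0.013,0.715,0,85],
    [0,0,0,0.013,0.715,0,85],
  ],
)

```text
t: 14.08
ee_pos: [624.4, 42.2, 148.1]
orientation: [-2.22, -2.219, 0.004]
ft_force: [0.3, -0.4, 0.1]
width: 84.7
grasp_force: 0.0
```

Run:
```python
from h import *
from workcell import ctrl
o=ctrl.get_obs();i=ctrl.camera_info("wrist");p,d=ctrl.get_image("wrist")
print(o["ee_pos"],o["orientation"])
cv2.imwrite("pics/w3.png",p[:,:,::-1])
W=cloud(d,i["intrinsics"],i["R"],i["t"])
m=((W[...,2]>65)&(W[...,2]<75)&(abs(W[...,0]-628)<40)&(abs(W[...,1]-42)<40)).astype(np.uint8)
m=cv2.morphologyEx(m,cv2.MORPH_OPEN,np.ones((5,5)));print(m.sum(),rect(W[m>0]))
```

```text
[624.43340322  42.23168424 148.07968399] [-2.22034156 -2.21929336  0.00390508]
4050 (array([628.1,  43.3]), array([40.2, 40.5]), 1.0)
```

View pics/w3.png

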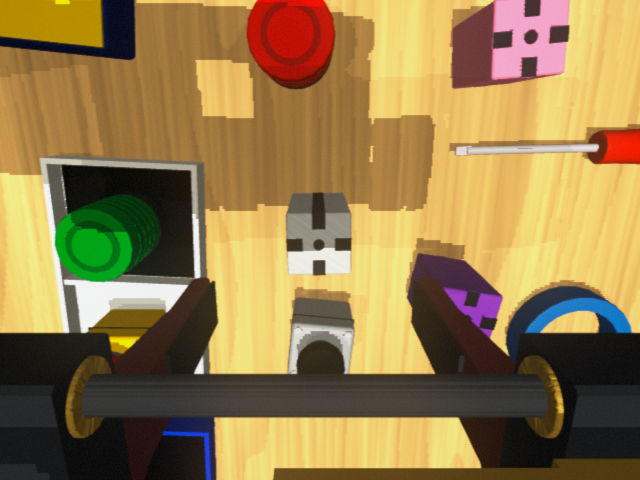

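The silver profile at (319,243) is centred, and the green lamp stands in the white padded compartment at (105,237). I'll grip the profile.

Call:
servo_tool(
  rows=[
    [0,0,0,0.005,0.005,0.2,85],
    [0,0,0,0.005,0.005,0.45,85],
    [0,0,0,0.005,0.005,0.6,85],
    [0,0,0,0.005,0.005,0.625,85],
    [0,0,0,0.005,0.005,0.625,85],
    [0,0,0,0.005,0.005,0.625,34],
    [0,0,0,0.005,0.005,0.625,34],
    [0,0,0,0.005,0.005,0.625,34],
    [0,0,0,0.005,0.005,0.625,34],
    [0,0,0,0.005,0.005,0.625,34],
  ],
)

```text
t: 15.38
ee_pos: [627.4, 43.3, 24.7]
orientation: [-2.222, -2.221, 0.0]
ft_force: [-1.0, 0.5, 1.3]
width: 39.7
grasp_force: 29.9
```

Call:
servo_tool(
  rows=[
    [0,0,0,0,0,0,34],
    [0,0,0,0,0,0,34],
    [0,0,0,0,0,-0.15,34],
    [0,0,0,0,0,-0.4,34],
    [0,0,0,0,0,-0.65,34],
    [0,0,0,0,0,-0.65,34],
    [0,0,0,0,0,-0.65,34],
  ],
)

```text
t: 16.25
ee_pos: [626.6, 43.2, 153.9]
orientation: [-2.221, -2.22, 0.001]
ft_force: [-1.3, -1.0, -2.0]
width: 39.8
grasp_force: 29.9
```

Call:
servo_tool(
  rows=[
    [0,0,0,-0.81,-0.388,0,34],
    [0,0,0,-0.81,-0.388,0,34],
    [0,0,0,-0.81,-0.388,0,34],
    [0,0,0,-0.81,-0.388,0,34],
    [0,0,0,-0.81,-0.388,0,34],
  ],
)

```text
t: 16.88
ee_pos: [549.1, -118.4, 153.3]
orientation: [-2.221, -2.218, 0.002]
ft_force: [0.5, 0.3, -1.1]
width: 39.8
grasp_force: 29.9
```

Call:
servo_tool(
  rows=[
    [0,0,0,-0.81,-0.388,0,34],
    [0,0,0,-0.81,-0.388,0,34],
    [0,0,0,-0.81,-0.388,0,34],
    [0,0,0,-0.81,-0.388,0,34],
    [0,0,0,-0.81,-0.388,0,34],
    [0,0,0,-0.81,-0.388,0,34],
  ],
)

```text
t: 17.62
ee_pos: [472.9, -279.0, 154.4]
orientation: [-2.219, -2.223, -0.0]
ft_force: [-0.2, 0.5, -0.9]
width: 39.9
grasp_force: 29.9
```

Call:
servo_tool(
  rows=[
    [0,0,0,0,0,0.25,34],
    [0,0,0,0,0,0.45,34],
    [0,0,0,0,0,0.56,34],
    [0,0,0,0,0,0.6,34],
    [0,0,0,0,0,0.61,34],
    [0,0,0,0,0,0.61,34],
    [0,0,0,0,0,0.61,34],
  ],
)

```text
t: 18.5
ee_pos: [472.7, -280.9, 33.6]
orientation: [2.221, 2.22, 0.001]
ft_force: [-0.5, 0.3, -0.5]
width: 39.7
grasp_force: 29.9
```

Call:
servo_tool(
  rows=[
    [0,0,0,0,0,0.012,34],
    [0,0,0,0,0,0.02,34],
    [0,0,0,0,0,0.02,34],
  ],
)

```text
t: 18.88
ee_pos: [472.1, -280.8, 28.7]
orientation: [2.222, 2.221, 0.0]
ft_force: [0.6, -0.5, -0.3]
width: 40.1
grasp_force: 29.9
```

Call:
servo_tool(
  rows=[
    [0,0,0,0,0,0,50],
    [0,0,0,0,0,0,65],
    [0,0,0,0,0,0,70],
    [0,0,0,0,0,0,70],
    [0,0,0,0,0,-0.2,70],
    [0,0,0,0,0,-0.5,70],
    [0,0,0,0,0,-0.65,85],
    [0,0,0,0,0,-0.65,85],
  ],
)

```text
t: 19.88
ee_pos: [473.5, -281.5, 161.2]
orientation: [2.218, 2.217, 0.002]
ft_force: [-0.3, -0.2, -0.4]
width: 84.3
grasp_force: 0.0
```

Call:
servo_tool(
  rows=[
    [0,0,0,0.74,0.231,0,85],
    [0,0,0,0.74,0.231,0,85],
    [0,0,0,0.74,0.231,0,85],
    [0,0,0,0.74,0.231,0,85],
  ],
)

```text
t: 20.38
ee_pos: [517.9, -130.7, 157.2]
orientation: [-2.217, -2.223, 0.002]
ft_force: [-0.4, -0.4, 0.3]
width: 85.1
grasp_force: 0.0
```

Call:
servo_tool(
  rows=[
    [0,0,0,0.74,0.231,0,85],
    [0,0,0,0.74,0.231,0,85],
    [0,0,0,0.74,0.231,0,85],
    [0,0,0,0.74,0.231,0,85],
  ],
)

```text
t: 20.88
ee_pos: [564.5, 15.9, 157.6]
orientation: [-2.219, -2.223, 0.002]
ft_force: [-1.3, 0.5, -0.5]
width: 85.4
grasp_force: 0.0
```

Call:
servo_tool(
  rows=[
    [0,0,0,0.74,0.231,0,85],
    [0,0,0,0.74,0.231,0,85],
    [0,0,0,0.74,0.231,0,85],
    [0,0,0,0.74,0.231,0,85],
    [0,0,0,0.74,0.231,0,85],
    [0,0,0,0.74,0.231,0,85],
  ],
)

```text
t: 21.62
ee_pos: [610.5, 161.3, 158.5]
orientation: [-2.224, -2.219, 0.001]
ft_force: [-0.7, 0.3, 0.2]
width: 84.8
grasp_force: 0.0
```

Run:
```python
from h import *
from workcell import ctrl
o=ctrl.get_obs();i=ctrl.camera_info("wrist");p,d=ctrl.get_image("wrist")
print(o["ee_pos"],o["orientation"])
cv2.imwrite("pics/w4.png",p[:,:,::-1])
W=cloud(d,i["intrinsics"],i["R"],i["t"])
m=((W[...,2]>55)&(W[...,2]<65)&(abs(W[...,0]-611)<40)&(abs(W[...,1]-162)<40)).astype(np.uint8)
m=cv2.morphologyEx(m,cv2.MORPH_OPEN,np.ones((5,5)));print(m.sum(),rect(W[m>0]))
```

```text
[610.51209622 161.30296305 158.45588521] [-2.22399893e+00 -2.21855010e+00  1.33327937e-03]
4166 (array([612.2, 163.9]), array([48.7, 48.3]), -1.1)
```

View pics/w4.png

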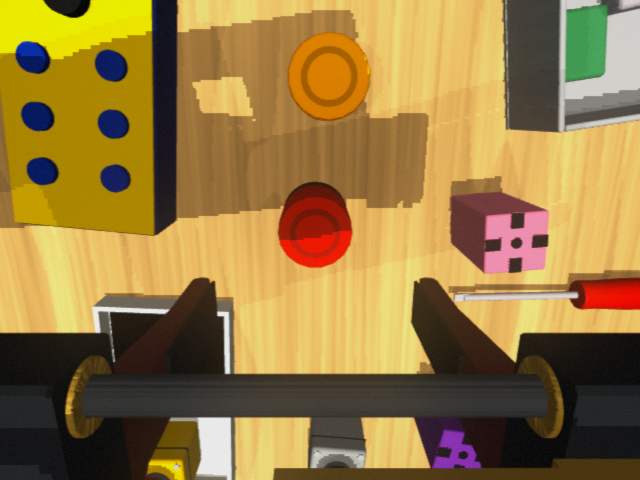

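The red lamp at (315,228) is centred, and the amber lamp at (329,76) is clear along y. I'll check the clearance to the yellow box on the left.

Run:
```python
from h import *
z=np.load("top0.npz");W=cloud(z["d"],z["intrinsics"],z["R"],z["t"])
q=W[280:300,190:245];q=q[(q[...,2]>10)&(q[...,2]<120)]
print(q.max(0).round(),np.percentile(q,95,axis=0).round())
```

```text
[508. 238.  50.] [506. 232.  48.]
```

Call:
servo_tool(
  rows=[
    [0,0,0,0.006,0.004,0.25,85],
    [0,0,0,0.006,0.004,0.5,85],
    [0,0,0,0.006,0.004,0.65,85],
    [0,0,0,0.006,0.004,0.685,85],
    [0,0,0,0.006,0.004,0.685,85],
    [0,0,0,0.006,0.004,0.685,44],
    [0,0,0,0.006,0.004,0.685,44],
    [0,0,0,0.006,0.004,0.685,44],
    [0,0,0,0.006,0.004,0.685,44],
    [0,0,0,0.006,0.004,0.685,44],
  ],
)

```text
t: 22.92
ee_pos: [611.8, 164.6, 22.1]
orientation: [2.222, 2.221, 0.001]
ft_force: [-1.5, 0.0, 4.5]
width: 49.9
grasp_force: 30.0
```

Call:
servo_tool(
  rows=[
    [0,0,0,0,0,0,44],
    [0,0,0,0,0,-0.15,44],
    [0,0,0,0,0,-0.4,44],
    [0,0,0,0,0,-0.65,44],
    [0,0,0,0,0,-0.65,44],
    [0,0,0,0,0,-0.65,44],
  ],
)

```text
t: 23.68
ee_pos: [610.9, 164.3, 150.8]
orientation: [-2.222, -2.22, 0.002]
ft_force: [-1.2, 0.7, -1.0]
width: 49.7
grasp_force: 30.0
```

Call:
servo_tool(
  rows=[
    [0,0,0,-0.881,-0.34,0,44],
    [0,0,0,-0.881,-0.34,0,44],
    [0,0,0,-0.881,-0.34,0,44],
    [0,0,0,-0.881,-0.34,0,44],
    [0,0,0,-0.881,-0.34,0,44],
  ],
)

```text
t: 24.3
ee_pos: [543.0, -11.8, 150.4]
orientation: [-2.222, -2.218, 0.002]
ft_force: [-0.6, 0.0, -1.1]
width: 49.6
grasp_force: 30.0
```

Call:
servo_tool(
  rows=[
    [0,0,0,-0.881,-0.34,0,44],
    [0,0,0,-0.881,-0.34,0,44],
    [0,0,0,-0.881,-0.34,0,44],
    [0,0,0,-0.881,-0.34,0,44],
    [0,0,0,-0.881,-0.34,0,44],
    [0,0,0,-0.881,-0.34,0,44],
  ],
)

```text
t: 25.05
ee_pos: [476.2, -186.3, 151.4]
orientation: [-2.219, -2.223, -0.0]
ft_force: [0.1, 0.1, -0.7]
width: 49.8
grasp_force: 30.0
```

Call:
servo_tool(
  rows=[
    [0,0,0,0,0,0.25,44],
    [0,0,0,0,0,0.45,44],
    [0,0,0,0,0,0.56,44],
    [0,0,0,0,0,0.6,44],
    [0,0,0,0,0,0.61,44],
    [0,0,0,0,0,0.61,44],
    [0,0,0,0,0,0.61,44],
  ],
)

```text
t: 25.92
ee_pos: [476.2, -188.0, 30.6]
orientation: [2.221, 2.22, 0.001]
ft_force: [0.2, -1.3, -0.3]
width: 49.8
grasp_force: 30.0
```

Floor contact should come at about z = 26. I'll lower 4 mm, let go, then rise and back off.

Call:
servo_tool(
  rows=[
    [0,0,0,0,0,0.012,44],
    [0,0,0,0,0,0.018,44],
    [0,0,0,0,0,0.018,60],
    [0,0,0,0,0,0.018,75],
    [0,0,0,0,0,0.018,75],
    [0,0,0,0,0,0.018,75],
    [0,0,0,0,0,-0.2,75],
    [0,0,0,0,0,-0.5,75],
    [0,0,0,0,0,-0.75,75],
    [0,0,0,0,0,-0.75,75],
  ],
)

```text
t: 27.18
ee_pos: [477.9, -188.8, 183.5]
orientation: [2.217, 2.216, 0.005]
ft_force: [-0.3, 1.2, -0.3]
width: 75.0
grasp_force: 0.0
```

Call:
servo_tool(
  rows=[
    [0,0,0,-1,-0.3,0,75],
    [0,0,0,-1,-0.3,0,75],
    [0,0,0,-1,-0.3,0,75],
    [0,0,0,-1,-0.3,0,75],
    [0,0,0,-1,-0.3,0,75],
    [0,0,0,-1,-0.3,0,75],
  ],
)

```text
t: 27.92
ee_pos: [415.4, -386.1, 178.9]
orientation: [-2.22, -2.22, -0.001]
ft_force: [-0.4, -0.3, 0.4]
width: 74.8
grasp_force: 0.0
```

Run:
```python
from h import *
from workcell import ctrl
for n in ("top","scene"):
    p,d=ctrl.get_image(n);cv2.imwrite(f"pics/{n}1.png",p[:,:,::-1])
```

```text
(no output)
```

View pics/top1.png

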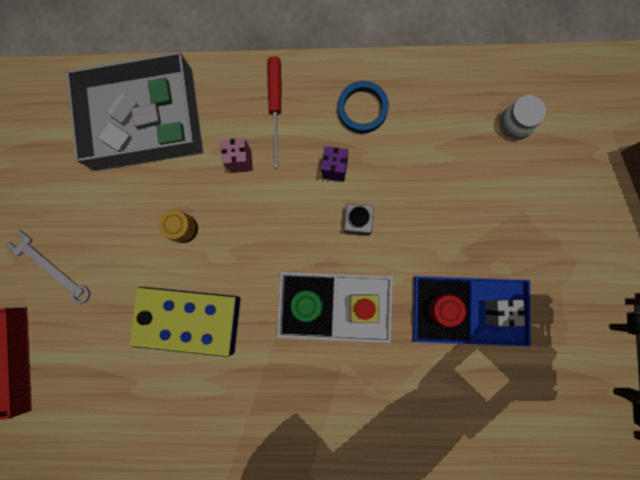

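View pics/scene1.png

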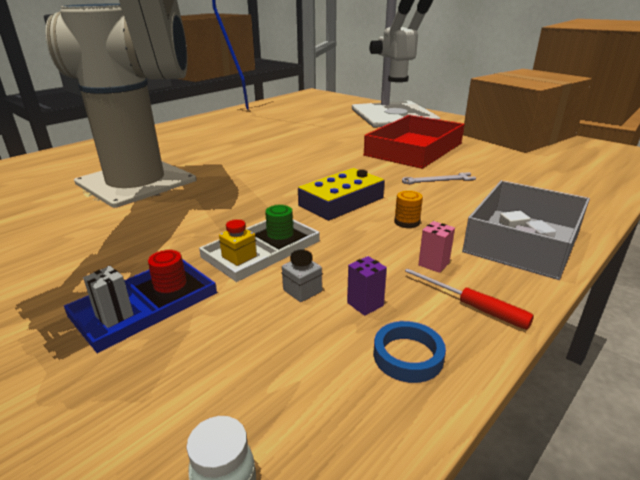

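Both kits are filled, and the amber lamp (176,226) and black button (359,218) have not moved. The profile at (108,295) in the scene view may be leaning, so I'll check its top face with depth.

Run:
```python
from h import *
from workcell import ctrl
def tops(n,c):
    p,d=ctrl.get_image(n);i=ctrl.camera_info(n);W=cloud(d,i["intrinsics"],i["R"],i["t"])
    for k,(x,y,lo,hi) in c.items():
        m=((W[...,2]>lo)&(W[...,2]<hi)&(np.hypot(W[...,0]-x,W[...,1]-y)<38)).astype(np.uint8)
        m=cv2.morphologyEx(m,cv2.MORPH_OPEN,np.ones((3,3)))>0;q=W[m]
        A=np.c_[q[:,:2]-q[:,:2].mean(0),np.ones(len(q))];s=np.linalg.lstsq(A,q[:,2],rcond=None)[0]
        print(n,k,m.sum(),rect(q),"slope",s.round(3))
c=dict(profile=(472,-281,60,86),red=(475,-188,55,72),green=(483,40,55,72),ebox=(479,-53,44,60),amber=(618.4,259.2,52,68))
tops("top",c);tops("scene",c)
p,d=ctrl.get_image("top");cv2.imwrite("pics/c1.png",cv2.resize(p[265:355,270:540,::-1],None,fx=2.9,fy=2.9,interpolation=2))
```

```text
top profile 736 (array([ 471.6, -281. ]), array([39.2, 40.9]), 0.7) slope [ 2.0000e-03 -6.7000e-02  7.3576e+01]
top red 797 (array([ 475.4, -188.7]), array([48.8, 47.3]), -0.3) slope [-3.0000e-03 -1.3000e-02  6.4358e+01]
top green 752 (array([482.4,  39.6]), array([48.6, 48.1]), -0.2) slope [-6.0000e-03 -5.0000e-03  6.4327e+01]
top ebox 457 (array([478.6, -55.5]), array([45.6, 45.3]), -0.2) slope [-5.0000e-03  7.0000e-03  5.1745e+01]
top amber 708 (array([619., 260.]), array([49. , 49.1]), 43.7) slope [1.1000e-02 2.2000e-02 6.0158e+01]
scene profile 791 (array([ 474. , -279.2]), array([43.1, 40.6]), 0.2) slope [-1.6600e-01  5.4000e-02  7.1592e+01]
scene red 600 (array([ 477.7, -187.2]), array([48.6, 49.1]), 28.9) slope [-1.0400e-01  4.9000e-02  6.3634e+01]
scene green 368 (array([485.8,  41. ]), array([48., 49.]), 27.7) slope [-0.105  0.079 63.604]
scene ebox 396 (array([481.6, -53.8]), array([49.2, 45.9]), -5.7) slope [-0.073  0.067 51.356]
scene amber 316 (array([621.3, 261.4]), array([48.2, 48.1]), 16.3) slope [-0.068  0.106 59.995]
```

View pics/c1.png

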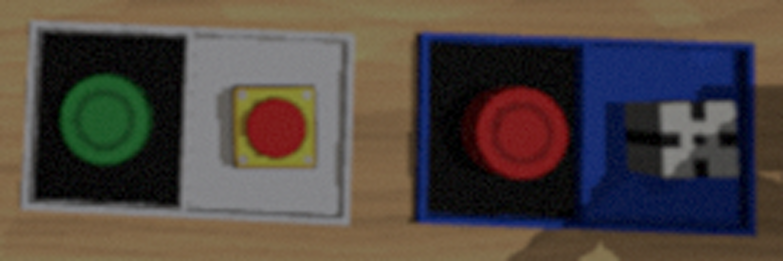

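The profile's top is at 74 mm, centred on its release point and 39 × 41 mm across. Its small slope comes from side-face pixels, so it stands upright. The rest are upright too, at heights of 64, 64 and 52 mm. Handing in.

```bash
python3 -c "
from workcell import ctrl
print(ctrl.close_job())"
```

```text
the job is handed in; nothing more can be done
None
```

I filled both kits and handed the job in after about 28 s of robot time. The last pictures and depth readings show all four parts upright in their compartments, with the amber lamp and black button unmoved; the job returned no verdict.

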